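# Put the three mixed-up tasting pots back into their own cooling sleeves

## Task

After washing-up the three lidded steel tasting pots were put back in the wrong cooling sleeves: the small pot is lost in the medium sleeve, the medium one in the large sleeve, and the large one just stands on top of the small sleeve. Set each pot into the sleeve of its own size so that its flange rests flat on the rim, using the empty round tray to park the pot that has to wait. Keep the pots upright, lower them in rather than dropping them, and leave the cup of picks, the olive dish and the label roll where they stand.

Things in the scene. Friction and masses are not known exactly. Their poses are not given: they have to be found in the camera images.
- pot_small: small lidded steel pot, 80 mm tall: body tapers from 36 mm under the flange to 28 mm at the base; flat flange 52 mm across, its underside 40 mm above the base; 120 g, -30 to +40 %. Grip: round black knob on the axis, 22 mm across, 56 to 80 mm above the base; lid top at 51 mm, fixed to the pot. Origin: centre of the underside, z up along the axis.
- pot_medium: medium lidded steel pot, 80 mm tall: body tapers from 57 mm under the flange to 49 mm at the base; flat flange 73 mm across, its underside 40 mm above the base; 200 g, -30 to +40 %. Grip: round black knob on the axis, 22 mm across, 56 to 80 mm above the base; lid top at 51 mm, fixed to the pot. Origin: centre of the underside, z up along the axis.
- pot_large: large lidded steel pot, 80 mm tall: body tapers from 78 mm under the flange to 70 mm at the base; flat flange 94 mm across, its underside 40 mm above the base; 300 g, -30 to +40 %. Grip: round black knob on the axis, 22 mm across, 56 to 80 mm above the base; lid top at 51 mm, fixed to the pot. Origin: centre of the underside, z up along the axis.
- sleeve_small: small cooling sleeve, fixed round holder: grey shell 60 mm across, steel liner, 56 mm high; straight bore 40 mm, flared to 46 mm at the mouth, inner floor 12 mm above the counter. The small pot hangs in it with its flange on the rim, its underside then 16 mm above the sleeve's origin. Origin: centre of the underside, z up.
- sleeve_medium: medium cooling sleeve, fixed round holder: grey shell 81 mm across, steel liner, 56 mm high; straight bore 61 mm, flared to 67 mm at the mouth, inner floor 12 mm above the counter. The medium pot hangs in it with its flange on the rim, its underside then 16 mm above the sleeve's origin. Origin: centre of the underside, z up.
- sleeve_large: large cooling sleeve, fixed round holder: grey shell 102 mm across, steel liner, 56 mm high; straight bore 82 mm, flared to 88 mm at the mouth, inner floor 12 mm above the counter. The large pot hangs in it with its flange on the rim, its underside then 16 mm above the sleeve's origin. Origin: centre of the underside, z up.
- tray: empty round steel tray, 110 mm across, low rim 10 mm high, flat floor 100 mm across, 4 mm above the counter; fixed. Origin: centre of the underside, z up.
- pick_cup: bystander: grey paper cup of tasting picks, 65 mm across, 70 mm tall with the picks, loose. Origin: centre of the underside.
- olive_dish: bystander: small dish of olives, 69 mm across, 34 mm high, loose. Origin: centre of the underside.
- label_roll: bystander: white roll of labels standing flat, 60 mm across, 32 mm high, loose. Origin: centre of the underside.
Mind the look-alikes: they are no part of the job. Leave any purple look-alike of the pot_medium alone.

How it is judged:
On the way:
1. one pot has been parked on the tray and let go (((horizontal distance between pot_small and tray below 0.04 m and z of pot_small in the frame of tray below 0.01 m and angle between pot_small's own z axis and vertical below 0.1 rad and contact force between the fingers and pot_small below 0.1 N) or (horizontal distance between pot_medium and tray below 0.04 m and z of pot_medium in the frame of tray below 0.01 m and angle between pot_medium's own z axis and vertical below 0.1 rad and contact force between the fingers and pot_medium below 0.1 N) or (horizontal distance between pot_large and tray below 0.04 m and z of pot_large in the frame of tray below 0.01 m and angle between pot_large's own z axis and vertical below 0.1 rad and contact force between the fingers and pot_large below 0.1 N))), for 0.2 s.
At the end, for the whole second after the job is handed in: Each pot hangs in the sleeve of its own size: axis within 6 mm of the sleeve's axis, underside less than 19 mm above the sleeve's origin (flange on the rim to 3 mm), upright to 0.06 rad, at rest and released; cup, dish and roll still upright (horizontal distance between pot_small and sleeve_small below 0.006 m and z of pot_small in the frame of sleeve_small below 0.019 m and angle between each of pot_small, pot_medium, pot_large's own z axis and vertical below 0.06 rad and linear speed of each of pot_small, pot_medium, pot_large below 0.02 m/s and contact force between the fingers and pot_small below 0.1 N and horizontal distance between pot_medium and sleeve_medium below 0.006 m and z of pot_medium in the frame of sleeve_medium below 0.019 m and contact force between the fingers and pot_medium below 0.1 N and horizontal distance between pot_large and sleeve_large below 0.006 m and z of pot_large in the frame of sleeve_large below 0.019 m and contact force between the fingers and pot_large below 0.1 N and angle between each of pick_cup, olive_dish, label_roll's own z axis and vertical below 0.1 rad); the robot touches nothing.
It fails at once if a pot is tipped by more than 0.5 rad (angle between any of pot_small, pot_medium, pot_large's own z axis and vertical above 0.5 rad).
It fails at once if a pot is dropped (falls free, faster than 0.6 m/s) ((contact force between pot_small and anything else below 0.02 N and linear speed of pot_small above 0.6 m/s) or (contact force between pot_medium and anything else below 0.02 N and linear speed of pot_medium above 0.6 m/s) or (contact force between pot_large and anything else below 0.02 N and linear speed of pot_large above 0.6 m/s)).
It fails at once if the cup of picks, the olive dish or the label roll is moved by more than 25 mm (distance of any of pick_cup, olive_dish, label_roll from where it was at the start of the episode above 0.025 m).
It also fails if it takes over 112 s, if anything falls off the work surface, if the arm or the gripper's body presses on something with over 40 N, if the wrist force passes 120 N, or if a joint passes its speed limit or range.

## Robot

A 6-joint arm with a two-finger parallel gripper is mounted at the origin on a cart in front of the work surface, level with it; the furniture and walls round the work are solid. World frame = base frame: x ahead of the robot, y to its left, z up, the work surface at z = 0. Lengths are in m, angles in rad, forces in N, time in s.
With the tool pointing down it reaches from about 0.25 to 0.775 m from the base axis. Payload 4 kg.
Tool frame: the origin (TCP) lies midway between the tips of the shut fingers; the grasp point (between the pads) lies 19 mm behind it; z points along the fingers, y is the line along which they close (so a half turn about z gives the same grasp; the last joint's range is limited). The gripper opens to 94 mm and grips with 3 to 60 N. Pads are 16 mm wide; open, the fingers measure 119 mm over their backs; the gripper's body (75 mm by 177 mm) begins 78 mm behind the grasp point.
Start: joints at [1.034, 0.087, 1.371, -0, 1.684, -0.103], TCP at [0.231, 0.499, 0.206] pointing down, gripper open.
Joint ranges: [-3.1, 3.1], [-0.76, 2.03], [0.27, 2.55], [-1.08, 4.22], [0.17, 2.65], [-2.57, 2.57]. Speed limits (rad/s): [2.79, 2.79, 3.14, 3.14, 3.14, 3.14].

## Interface

Orientations are given as [roll, pitch, yaw] about the fixed x, y, z axes, in that order (R = Rz(yaw) Ry(pitch) Rx(roll)).
In Python, from bench import robot gives the robot as it stands.
- The arm moves only by the tool servo_tool, never from a script. Its argument "moves" is a list of rows, each a list of 5 numbers: the shift along the tool's x, y, z in units of 25 mm (1.0 is 25 mm), then the turn about the tool's z in units of 6 degrees (1.0 is 6 degrees), then the closure, from 0 (fully open) to 1 (shut). In form: [[dx, dy, dz, yaw, gripper], ...]. A call has 1 to 10 rows; each row is the pose to reach, as a shift and turn from the pose commanded when the call began, along the tool's axes at that moment; what a row does not reach only later rows make up. A row lasts 1/12 s, in which the tool goes at most 41.7 mm and 7.16 degrees, less where a joint would pass 70% of its speed; a pose out of reach is approached as far as the arm can. A call with a gripper value outside its range is refused whole. The fingers move at their own pace and stop on an object; the grip force is fixed at half the most. Time passes only in rows, so rows that repeat a pose let the fingers close. It gives the time, the measured TCP pose, the force, the opening and the grip force at its end, in the units of the state.
- robot.get_obs(): the state, without advancing time (a new reading comes with each control period).
- robot.snapshot(name): name is "scene" or "top"; returns a dict with "image" (384x512x3 uint8, blue, green, red), "fx", "fy", "cx", "cy" (pixels), "eye" and "orientation" of the camera in the world. Camera axes: x right, y down, z forward; pixel columns grow to the right and rows downward; lengths in m; the calibration is good to about 2 mm. A picture is of the moment at which its call begins. There is no depth.
- robot.close_job(): hands the job in; it is judged then, once.
The state is a dict: "time": time; "joint_positions": joint angles; "qvel": joint speeds; "joint_torque": joint torques, N m; "tool_pos": TCP position; "ee_rot": TCP orientation; "wrist_force": force on the tool from outside, world axes, zero at the start; "wrist_torque": the same for the moment, N m; "width": finger opening in m; "finger_force": force on a finger pad.
Only numpy, scipy, OpenCV 4.12 (cv2) and the standard library are available. Lean on these libraries where they do the work, as an engineer would, in place of code of your own. Each camera call takes 0.05 s, during which the arm holds its last target. There are 200 camera calls.

## Working session

There is one attempt and no reset: what is moved stays moved. The work goes in short steps, Python scripts to look and compute and a tool call to move; the robot and the scene stay as the last step left them, time stands still between calls to the robot, and variables do not carry over. Pictures are saved under pics/ and viewed, at most 14 in all, crops included, and the job is handed in when it is done.

Besides the shell and the picture viewer there is one more tool, called after "Call:" as name([rows], argument=value, ...), one row to a line, values as JSON. servo_tool: Moves the arm, as the interface text tells. Its arguments: {"type":"object","properties":{"moves":{"type":"array"}},"required":["moves"]}

```bash
ls; mkdir -p pics; cat > h.py <<'E'
import numpy as np,cv2
from scipy.spatial.transform import Rotation as R
from bench import robot
def Rm(o):
    o=np.array(o,float)
    if o.shape==(3,3): return o
    return R.from_euler('xyz',o).as_matrix() if o.size==3 else R.from_quat(o).as_matrix()
def ray(s,u,v,z):
    d=Rm(s['orientation'])@np.array([(u-s['cx'])/s['fx'],(v-s['cy'])/s['fy'],1.])
    e=np.array(s['eye']);return e+d*(z-e[2])/d[2]
def proj(s,p):
    c=Rm(s['orientation']).T@(np.array(p)-np.array(s['eye']))
    return np.array([s['cx']+s['fx']*c[0]/c[2],s['cy']+s['fy']*c[1]/c[2]])
E
python3 - <<'E'
from h import *
for n in('top','scene'):
    s=robot.snapshot(n);cv2.imwrite(f'pics/{n}0.png',s['image']);np.save(f'{n}0.npy',s,allow_pickle=True)
    print({k:v for k,v in s.items() if k!='image'})
print(robot.get_obs())
E
```

```text
pics
{'fx': 395.83807244603025, 'fy': 395.83807244603025, 'cx': 252.34308261957588, 'cy': 191.57040829816106, 'eye': array([0.36748859, 0.25147788, 1.27116771]), 'orientation': array([-2.98352224, -0.01589111, -1.59666153])}
{'fx': 374.7601215379117, 'fy': 374.7601215379117, 'cx': 255.83518640668058, 'cy': 192.1769906752022, 'eye': array([0.00149373, 1.15298346, 0.82868641]), 'orientation': array([-2.18398747, -0.01595352, -2.57880326])}
{'time': 0.1, 'joint_positions': array([ 1.03392732e+00,  8.78603373e-02,  1.37208090e+00,  8.99910781e-06,
        1.68355730e+00, -1.03142293e-01]), 'qvel': array([-0.00055665, -0.00091713, -0.00279758, -0.00114931,  0.0012544 ,
       -0.00073019]), 'joint_torque': array([ 2.84660717e-03, -3.41252267e+01, -3.03301120e+01,  7.20658712e-02,
        3.04095203e-02, -1.07185326e-04]), 'tool_pos': array([0.23091898, 0.49865304, 0.20444381]), 'ee_rot': array([-3.13969782e+00, -2.05125070e-04,  2.70786675e+00]), 'wrist_force': array([-0.02835477,  0.44343486,  0.22694261]), 'wrist_torque': array([-0.01988012, -0.03858399,  0.02676795]), 'finger_force': 0.0, 'width': 0.09396050570944602}
```

View pics/top0.png

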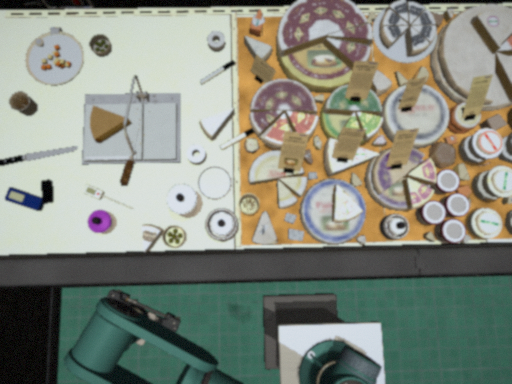

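View pics/scene0.png

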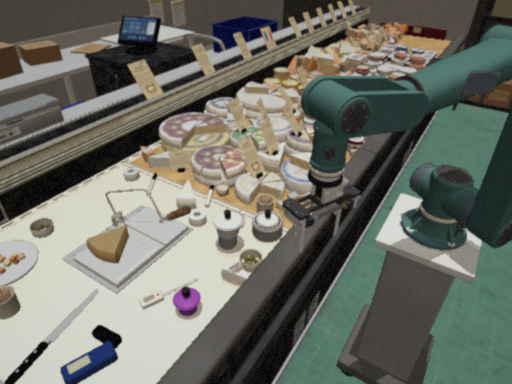

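The top view shows a big steel lid near (182,198), a pot in a sleeve near (222,223), the tray near (214,182), and a purple look-alike at (100,221). The sleeve with the small pot is not obvious; candidates are (396,227), (216,40) and (100,45). I'll enlarge these.

```bash
python3 - <<'E'
from h import *
s=np.load('top0.npy',allow_pickle=True).item();im=s['image']
a=cv2.resize(im[140:250,130:270],None,fx=5.6,fy=5.4,interpolation=cv2.INTER_CUBIC)
cv2.imwrite('pics/c1.png',a)
s2=np.load('scene0.npy',allow_pickle=True).item();i2=s2['image']
b=cv2.resize(i2[170:300,160:300],None,fx=4,fy=4,interpolation=cv2.INTER_CUBIC)[:520,:400+160]
c=cv2.resize(im[205:250,370:420],(240,216),interpolation=cv2.INTER_CUBIC)
d=cv2.resize(im[20:60,195:240],(240,216),interpolation=cv2.INTER_CUBIC)
cv2.imwrite('pics/c2.png',np.hstack([b,np.vstack([c,d,np.zeros((88,240,3),np.uint8)])]))
for n,u,v,z in[('L',182,198,.107),('M',222,223,.09),('tray',214,182,0.01),('?',396,227,.05),('ring',216,40,.03),('bowl',100,45,.03),('roll',197,156,.03),('olive',175,237,.03),('cup',249,204,.05),('purple',100,221,.05)]: print(n,ray(s,u,v,z).round(3))
E
```

```text
L [0.538 0.437 0.107]
M [0.463 0.321 0.09 ]
tray [0.602 0.349 0.01 ]
? [ 0.44  -0.215  0.05 ]
ring [1.086 0.336 0.03 ]
bowl [1.074 0.724 0.03 ]
roll [0.685 0.402 0.03 ]
olive [0.427 0.471 0.03 ]
cup [0.523 0.238 0.05 ]
purple [0.481 0.697 0.05 ]
```

View pics/c1.png

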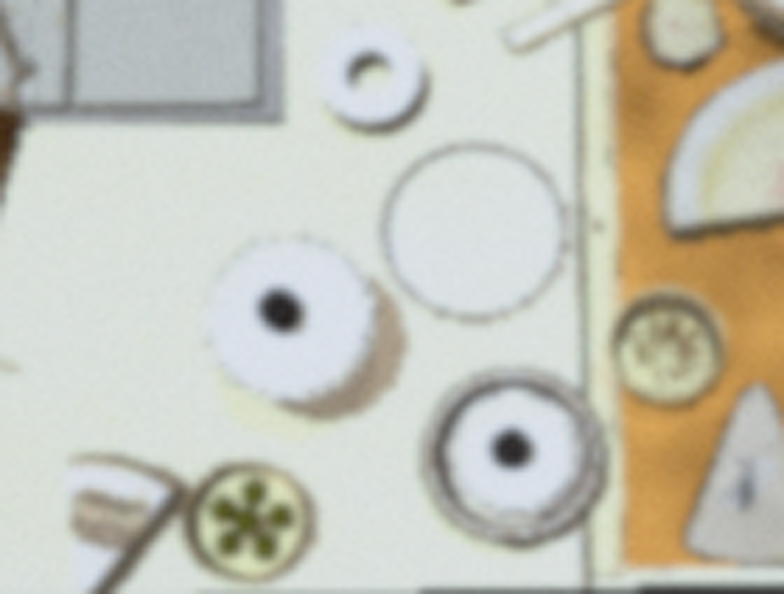

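View pics/c2.png

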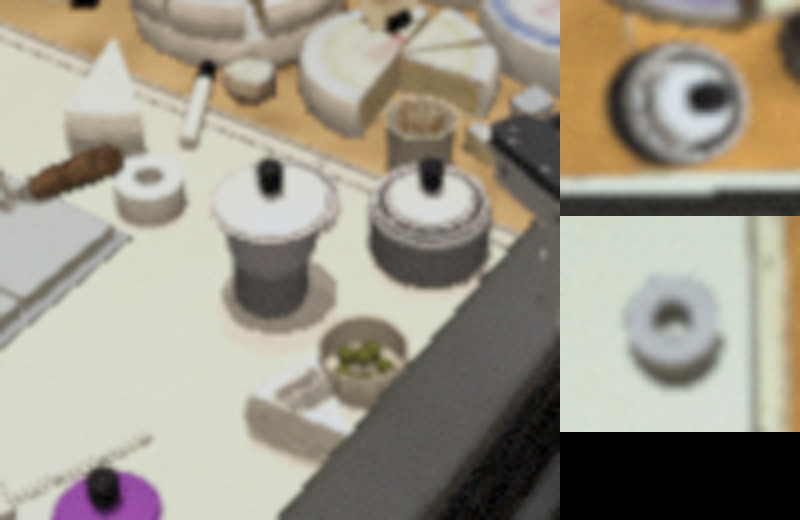

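The crops confirm the targets:
- **Large pot:** on the small sleeve, (182,198).
- **Medium pot:** steel, in the large sleeve at (222,223). The purple one at (100,221) is the look-alike and stays put.
- **Small pot:** in the medium sleeve at (396,227).
- **Tray:** (214,182).
- **Bystanders:** olive dish (175,237), cup (249,204) and roll (197,156).

Next I triangulate the knobs.

```bash
cat >> h.py <<'E'
def blob(s,u,v,r,thr=70):
    g=s['image'].max(axis=2); y0,x0=max(int(v)-r,0),max(int(u)-r,0); m=(g[y0:int(v)+r+1,x0:int(u)+r+1]<thr).astype(np.uint8)
    n,l,st,c=cv2.connectedComponentsWithStats(m)
    k=min(range(1,n),key=lambda i:np.hypot(*(c[i]+[x0-u,y0-v])) - (st[i,4]>12)*50)
    g2=np.where(l==k,(255-g[y0:y0+m.shape[0],x0:x0+m.shape[1]]).astype(float),0)
    yy,xx=np.mgrid[:m.shape[0],:m.shape[1]]
    return x0+(g2*xx).sum()/g2.sum(),y0+(g2*yy).sum()/g2.sum(),st[k,4]
def tri(s1,p1,s2,p2):
    A=np.zeros((3,3));b=np.zeros(3);L=[]
    for s,p in((s1,p1),(s2,p2)):
        e=np.array(s['eye']);d=ray(s,p[0],p[1],0)-e;d/=np.linalg.norm(d);P=np.eye(3)-np.outer(d,d);A+=P;b+=P@e;L.append((P,e))
    x=np.linalg.solve(A,b);return x,[np.linalg.norm(P@(x-e)) for P,e in L]
def rows(target,yaw=None):
    o=robot.get_obs();M=Rm(o['ee_rot']);d=M.T@(np.array(target)-o['tool_pos'])
    print('TCP',o['tool_pos'].round(4),'rot',np.round(o['ee_rot'],3),'move units',(d/.025).round(3))
E
python3 - <<'E'
from h import *
t=np.load('top0.npy',allow_pickle=True).item();s=np.load('scene0.npy',allow_pickle=True).item()
for n,p,q,z in[('L',(180,197.5),(227,214),.124),('M',(221.5,223),(267,213),.08),('S',(400,225),None,.08)]:
    a=blob(t,*p,8);print(n,np.round(a,1),'ray',ray(t,a[0],a[1],z).round(4))
    if q:
        b=blob(s,*q,8);x,e=tri(t,a,s,b);print(np.round(b,1),x.round(4),np.round(e,4))
# ellipses on tray / large sleeve
g=cv2.cvtColor(t['image'],cv2.COLOR_BGR2GRAY)
# tray outline: dark thin ring, radial min search
def ring(c,r0,r1,h):
    P=[]
    for a in np.arange(0,2*np.pi,.15):
        rr=np.arange(r0,r1,.25);v=[cv2.getRectSubPix(g,(1,1),(c[0]+r*np.cos(a),c[1]+r*np.sin(a)))[0,0] for r in rr];k=int(np.argmin(v));P.append((c[0]+rr[k]*np.cos(a),c[1]+rr[k]*np.sin(a)))
    e=cv2.fitEllipse(np.array(P,np.float32));print(e,ray(t,*e[0],h).round(4));
ring((214.5,181.5),13,20,.008)
print(rows((0.463,.321,.2)))
E
```

```text
L [179.8 197.2  19. ] ray [0.5382 0.4406 0.124 ]
[227.1 213.8  36. ] [0.5392 0.4413 0.122 ] [0.0007 0.0007]
M [220.8 222.7  14. ] ray [0.4645 0.3249 0.08  ]
[267.5 213.   36. ] [0.4648 0.3251 0.0808] [0.0004 0.0004]
S [400.7 224.8  27. ] ray [ 0.4447 -0.2186  0.08  ]
((215.30230712890625, 182.44349670410156), (31.018028259277344, 35.22385787963867), 82.56718444824219) [0.601  0.3454 0.008 ]
TCP [0.2309 0.4987 0.2044] rot [-3.14  -0.     2.708] move units [-11.41   -2.546   0.18 ]
None
```

Call:
servo_tool([
  [-1.6,-0.3,0,0,0.4],
  [-3.2,-0.7,0,0,0.4],
  [-4.8,-1.0,0,0,0.4],
  [-6.4,-1.3,0,0,0.4],
  [-8.0,-1.7,0,0,0.4],
  [-9.4,-2.0,0,0,0.4],
  [-10.6,-2.2,0.5,0,0.4],
  [-11.4,-2.37,1.0,0,0.4],
  [-11.4,-2.37,1.0,0,0.4],
  [-11.4,-2.37,1.0,0,0.4],
])

```text
time: 0.93
tool_pos: [0.4646, 0.3245, 0.1788]
ee_rot: [-3.139, -0.003, 2.706]
wrist_force: [-0.2, 0.9, 0.6]
width: 0.0566
finger_force: 0.0
```

```bash
python3 -c "
from h import *
rows((.465,.325,.068));print(robot.get_obs()['width'])"
```

```text
TCP [0.4646 0.3245 0.1788] rot [-3.139e+00 -3.000e-03  2.706e+00] move units [-0.017  0.036  4.43 ]
0.05655538722705315
```

Call:
servo_tool([
  [0,0.02,1.2,0,0.4],
  [0,0.02,2.4,0,0.4],
  [0,0.02,3.4,0,0.4],
  [0,0.02,4.1,0,0.4],
  [0,0.02,4.45,0,0.4],
  [0,0.02,4.45,0,0.4],
  [0,0.02,4.45,0,1.0],
  [0,0.02,4.45,0,1.0],
  [0,0.02,4.45,0,1.0],
  [0,0.02,4.45,0,1.0],
])

```text
time: 1.77
tool_pos: [0.466, 0.3266, 0.071]
ee_rot: [3.139, 0.002, 2.708]
wrist_force: [0.6, -0.5, -0.2]
width: 0.0335
finger_force: 0.0
```

Call:
servo_tool([
  [0,0,0.1,0,0.7],
  [0,0,0.1,0,0.7],
  [0,0,0.1,0,1.0],
  [0,0,0.1,0,1.0],
  [0,0,0.1,0,1.0],
  [0,0,0.1,0,1.0],
  [0,0,0.1,0,1.0],
])

```text
time: 2.35
tool_pos: [0.4652, 0.326, 0.0667]
ee_rot: [3.141, 0.0, 2.708]
wrist_force: [0.1, -0.6, -0.2]
width: 0.021
finger_force: 30.0
```

Call:
servo_tool([
  [0,0,-0.4,0,1],
  [0,0,-1.0,0,1],
  [0,0,-1.8,0,1],
  [0,0,-2.6,0,1],
  [0,0,-3.2,0,1],
  [-0.8,0.5,-3.2,0,1],
  [-1.8,1.2,-3.2,0,1],
  [-2.9,1.9,-3.2,0,1],
  [-3.9,2.5,-3.2,0,1],
  [-4.6,2.99,-3.2,0,1],
])

```text
time: 3.18
tool_pos: [0.6028, 0.3449, 0.1464]
ee_rot: [-3.141, 0.0, 2.707]
wrist_force: [0.1, 0.0, -1.8]
width: 0.0208
finger_force: 30.0
```

```bash
python3 -c "
from h import *
rows((.601,.3455,.0592));print(robot.get_obs()['width'],robot.get_obs()['wrist_force'])
s=robot.snapshot('top');cv2.imwrite('pics/t1.png',cv2.resize(s['image'][140:260,130:270],None,fx=5,fy=5,interpolation=cv2.INTER_CUBIC))"
```

```text
TCP [0.6028 0.3449 0.1464] rot [-3.141  0.     2.707] move units [ 0.077 -0.004  3.487]
0.020823346477916806 [ 0.09169738  0.02859243 -1.75972081]
```

View pics/t1.png

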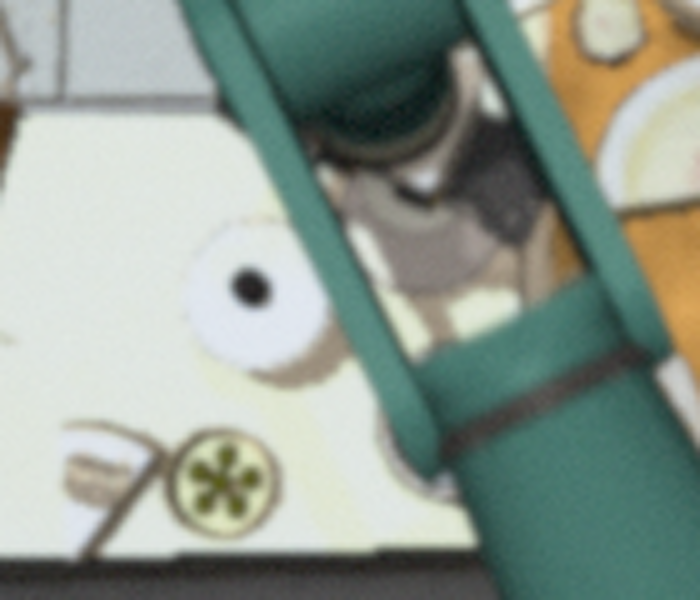

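The picture shows the arm over the tray with the pot held (weight −1.8 N), and the large pot still at crop (250,288). Lowering.

Call:
servo_tool([
  [0.05,0,0.8,0,1],
  [0.05,0,1.6,0,1],
  [0.05,0,2.3,0,1],
  [0.05,0,2.8,0,1],
  [0.05,0,3.1,0,1],
  [0.05,0,3.3,0,1],
  [0.05,0,3.4,0,1],
  [0.05,0,3.45,0,1],
  [0.05,0,3.48,0,1],
  [0.05,0,3.48,0,1],
])

```text
time: 4.07
tool_pos: [0.6002, 0.3463, 0.0609]
ee_rot: [3.14, 0.001, 2.708]
wrist_force: [0.4, -0.1, -3.3]
width: 0.021
finger_force: 30.0
```

Call:
servo_tool([
  [0,0,0.04,0,1],
  [0,0,0.08,0,1],
  [0,0,0.1,0,1],
  [0,0,0.1,0,1],
])

```text
time: 4.4
tool_pos: [0.6004, 0.3463, 0.0587]
ee_rot: [3.14, 0.001, 2.708]
wrist_force: [-0.7, 0.7, 3.6]
width: 0.0209
finger_force: 30.0
```

Call:
servo_tool([
  [0,0,0,0,0.5],
  [0,0,0,0,0.5],
  [0,0,0,0,0.5],
  [0,0,0,0,0.5],
  [0,0,-0.6,0,0.5],
  [0,0,-1.6,0,0.5],
  [0,0,-3.0,0,0.5],
  [0,0,-4.4,0,0.5],
  [0,0,-5.4,0,0.5],
  [0,0,-5.4,0,0.5],
])

```text
time: 5.23
tool_pos: [0.6024, 0.3473, 0.2009]
ee_rot: [3.131, 0.009, 2.708]
wrist_force: [-0.1, -0.5, 0.3]
width: 0.0472
finger_force: 0.0
```

```bash
python3 -c "
from h import *
rows((.5390,.441,.18))"
```

```text
TCP [0.6024 0.3473 0.2009] rot [3.131 0.009 2.708] move units [3.885 2.327 0.828]
```

Call:
servo_tool([
  [1.2,0,-0.4,0,0.5],
  [2.7,0.1,-0.4,0,0.5],
  [4.2,0.1,-0.4,0,0.5],
  [5.7,0.2,-0.4,0,0.5],
  [7.2,0.2,-0.4,0,0.5],
  [8.7,0.3,-0.4,0,0.5],
  [10.2,0.3,-0.4,0,0.5],
  [11.7,0.4,-0.4,0,0.5],
  [13.0,0.4,-0.4,0,0.5],
  [13.4,0.4,-0.4,0,0.5],
])

```text
time: 6.07
tool_pos: [0.2954, 0.4972, 0.2012]
ee_rot: [-3.14, -0.002, 2.713]
wrist_force: [0.3, 0.1, 0.2]
width: 0.047
finger_force: 0.0
```

```bash
python3 - <<'E'
from h import *
A=[]
for n in('top','scene'):
    s=robot.snapshot(n);np.save(f'{n}1.npy',s,allow_pickle=True)
    u,v=proj(s,(.465,.322,.05)).astype(int);w=35;print(n,u,v)
    A.append(cv2.resize(s['image'][v-w:v+w,u-w:u+w],(400,400),interpolation=cv2.INTER_CUBIC))
cv2.imwrite('pics/c3.png',np.hstack(A))
E
```

```text
top 222 223
scene 267 219
```

View pics/c3.png

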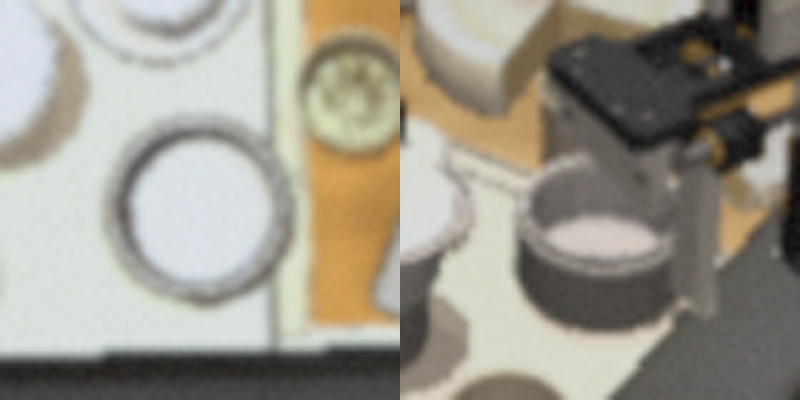

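The top crop shows the emptied large sleeve centred near crop (200,210), full (222,224.8), with the medium pot on the tray above it. Now I fit the rim.

```bash
cat >> h.py <<'E'
from scipy.optimize import least_squares
def rim(s,c,R,z=.056,half=None,w=.007,far=None):
    """edge points of the outer rim circle, radius R about world c at height z: strongest gradient along radial lines, then circle fit"""
    g=cv2.cvtColor(s['image'],cv2.COLOR_BGR2GRAY).astype(np.float32);e=np.array(s['eye'])[:2];c=np.array(c)
    for it in range(3):
        P=[]
        for a in np.arange(0,2*np.pi,.08):
            d=np.array([np.cos(a),np.sin(a)]);f=(c-e)/np.linalg.norm(c-e)
            if far is not None and d@f<far: continue
            rr=np.arange(R-w,R+w,.0004);v=np.array([cv2.getRectSubPix(g,(1,1),tuple(proj(s,(*(c+r*d),z)))) [0,0] for r in rr]).ravel()
            gr=np.gradient(cv2.GaussianBlur(v[None],(0,0),3).ravel());k=int(np.argmax(gr[4:-4]))+4
            if 4<k<len(rr)-5 and gr[k]>.5: P.append(c+rr[k]*d)
        P=np.array(P)
        r=least_squares(lambda q:np.hypot(*(P-q[:2]).T)-q[2],[*c,R],loss='soft_l1',f_scale=.0008);c=r.x[:2]
        r2=least_squares(lambda q:np.hypot(*(P-q[:2]).T)-R,c,loss='soft_l1',f_scale=.0008)
    print('free',r.x.round(4),'fixedR',r2.x.round(4),'n',len(P),'res',np.median(abs(r.fun)).round(4));return r2.x
E
python3 - <<'E'
from h import *
for i in(1,0):
    t=np.load(f'top{i}.npy',allow_pickle=True).item()
    for f in(None,-.3,0.2): rim(t,(.463,.322),.051,far=f)
print('tray ck');rim(t,(.601,.3455),.055,z=.01)
t=np.load('top1.npy',allow_pickle=True).item();a=blob(t,179.8,197.2,8);print(ray(t,a[0],a[1],.124))
a=blob(t,*proj(t,(.6005,.346,.072)),8);print('M knob',a,ray(t,a[0],a[1],.072))
rows((.5390,.441,.18))
E
```

```text
free [0.4587 0.3214 0.049 ] fixedR [0.4595 0.3221] n 79 res 0.0007
free [0.4571 0.32   0.0508] fixedR [0.457  0.3198] n 47 res 0.0013
free [0.4585 0.3189 0.0506] fixedR [0.4581 0.3187] n 35 res 0.0012
free [0.459  0.3215 0.0492] fixedR [0.4595 0.3221] n 79 res 0.0007
free [0.4574 0.3205 0.0505] fixedR [0.4571 0.3202] n 47 res 0.001
free [0.4595 0.3195 0.05  ] fixedR [0.4586 0.3189] n 35 res 0.0008
tray ck
free [0.6009 0.3483 0.0557] fixedR [0.6011 0.3485] n 73 res 0.0004
[0.53822141 0.44061741 0.124     ]
M knob (np.float64(214.1233045622688), np.float64(179.33323057953143), np.int32(16)) [0.59898334 0.34413706 0.072     ]
TCP [0.2982 0.4963 0.2013] rot [-3.14   0.     2.711] move units [-9.674  2.01   0.851]
```

Call:
servo_tool([
  [-1.4,0.3,0,0,0.4],
  [-2.9,0.6,0,0,0.4],
  [-4.4,0.9,0,0,0.4],
  [-5.9,1.2,0,0,0.4],
  [-7.3,1.5,0,0,0.4],
  [-8.5,1.8,0,0,0.4],
  [-9.3,1.95,0.3,0,0.4],
  [-9.66,2.01,0.5,0,0.4],
  [-9.66,2.01,0.7,0,0.4],
  [-9.66,2.01,0.7,0,0.4],
])

```text
time: 7.0
tool_pos: [0.54, 0.4386, 0.182]
ee_rot: [-3.138, -0.003, 2.706]
wrist_force: [0.9, 0.2, -0.3]
width: 0.0562
finger_force: 0.0
```

Call:
servo_tool([
  [0,0,0.3,0,0.4],
  [0,0,0.3,0,0.4],
])

```text
time: 7.17
tool_pos: [0.5386, 0.4403, 0.1761]
ee_rot: [-3.14, -0.001, 2.709]
wrist_force: [-0.9, 0.4, -0.5]
width: 0.0565
finger_force: 0.0
```

```bash
python3 -c "
from h import *
rows((.5393,.4415,.111))"
```

```text
TCP [0.5386 0.4403 0.1761] rot [-3.140e+00 -1.000e-03  2.709e+00] move units [-0.009  0.06   2.605]
```

Call:
servo_tool([
  [0,0.05,0.8,0,0.4],
  [0,0.05,1.5,0,0.4],
  [0,0.05,2.1,0,0.4],
  [0,0.05,2.5,0,0.4],
  [0,0.05,2.6,0,0.4],
  [0,0.05,2.6,0,0.4],
  [0,0.05,2.6,0,0.4],
])

```text
time: 7.75
tool_pos: [0.5407, 0.4417, 0.1135]
ee_rot: [3.14, 0.001, 2.708]
wrist_force: [-0.8, 0.4, -0.0]
width: 0.0563
finger_force: 0.0
```

Call:
servo_tool([
  [0,0,0.06,0,0.7],
  [0,0,0.06,0,0.7],
  [0,0,0.06,0,0.8],
  [0,0,0.06,0,1],
  [0,0,0.06,0,1],
  [0,0,0.06,0,1],
  [0,0,0.06,0,1],
])

```text
time: 8.33
tool_pos: [0.5409, 0.4413, 0.111]
ee_rot: [3.141, 0.0, 2.708]
wrist_force: [-0.3, 1.5, 0.7]
width: 0.021
finger_force: 30.0
```

Call:
servo_tool([
  [0,0,-0.3,0,1],
  [0,0,-0.9,0,1],
  [0,0,-1.6,0,1],
  [0,0,-2.0,0,1],
  [0.1,-0.6,-2.0,0,1],
  [0.3,-1.7,-2.0,0,1],
  [0.5,-3.0,-2.0,0,1],
  [0.7,-4.3,-2.0,0,1],
  [0.85,-5.3,-2.0,0,1],
  [0.93,-5.7,-2.0,0,1],
])

```text
time: 9.17
tool_pos: [0.4579, 0.319, 0.161]
ee_rot: [-3.14, -0.0, 2.707]
wrist_force: [0.9, 1.2, -2.6]
width: 0.0212
finger_force: 30.0
```

Call:
servo_tool([
  [0,0,0.2,0,1],
  [0,0,0.3,0,1],
  [0,0,0.3,0,1],
])

```text
time: 9.42
tool_pos: [0.4599, 0.3221, 0.1522]
ee_rot: [-3.141, -0.001, 2.708]
wrist_force: [-0.6, 0.2, -2.5]
width: 0.021
finger_force: 30.0
```

```bash
python3 - <<'E'
from h import *
o=robot.get_obs();rows((.46,.322,.09));print(o['wrist_force'],o['width'])
A=[]
for n in('top','scene'):
    s=robot.snapshot(n);np.save(f'{n}2.npy',s,allow_pickle=True)
    u,v=proj(s,(.48,.36,.06)).astype(int);w=42
    A.append(cv2.resize(s['image'][v-w:v+w,u-w:u+w],(400,400),interpolation=cv2.INTER_CUBIC))
cv2.imwrite('pics/c4.png',np.hstack(A))
E
```

```text
TCP [0.4599 0.3221 0.1522] rot [-3.141e+00 -1.000e-03  2.708e+00] move units [-8.000e-03 -1.000e-03  2.488e+00]
[-0.57506523  0.21472789 -2.47186961] 0.020958100020209227
```

View pics/c4.png

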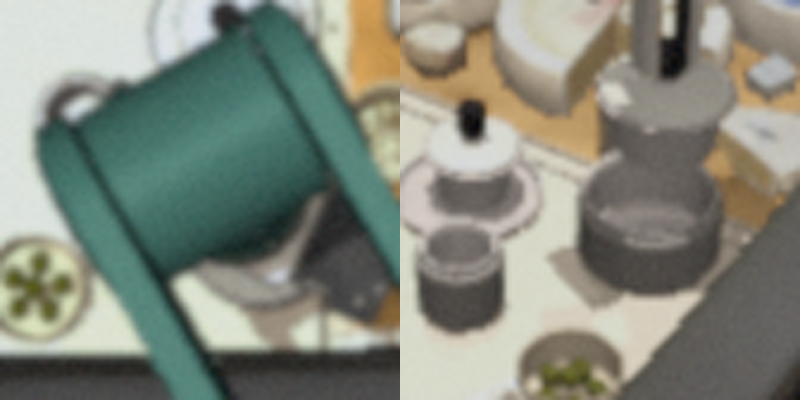

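The scene crop shows the large pot held upright above its sleeve, flange centre near crop x 666 and sleeve near 651. The medium pot stands on the tray and the small sleeve is bare at crop (460,275). I'll check whether that x offset is just perspective.

```bash
python3 - <<'E'
from h import *
s=np.load('scene2.npy',allow_pickle=True).item()
u,v=proj(s,(.48,.36,.06)).astype(int)
def cr(p): q=proj(s,p); return ((q-[u-42,v-42])*400/84+[400,0]).round(1)
for p in[(.46,.322,.137),(.46,.322,.056),(.46,.322,0),(.459,.3215,.056)]: print(cr(p))
def ext(c,R,z):
    P=np.array([cr((c[0]+R*np.cos(a),c[1]+R*np.sin(a),z)) for a in np.arange(0,6.3,.1)]);return P.min(0),P.max(0)
print('flange',ext((.46,.322),.047,.138),'rim',ext((.46,.322),.051,.056),'small sleeve rim',ext((.54,.441),.03,.056))
t=np.load('top2.npy',allow_pickle=True).item()
E
```

```text
[662.2  90.1]
[657.7 185.7]
[654.8 247.7]
[659.3 185.8]
flange (array([590.8,  48. ]), array([733.8, 132.4])) rim (array([583.2, 140. ]), array([732.3, 234.6])) small sleeve rim (array([414.7, 209.7]), array([506.3, 269.9]))
```

```bash
python3 - <<'E'
from h import *
s=np.load('scene2.npy',allow_pickle=True).item()
u,v=proj(s,(.48,.36,.06)).astype(int);g=cv2.cvtColor(s['image'],cv2.COLOR_BGR2GRAY)
print(u,v);x0=u-42+34
print('cols from',x0)
for r in(18,20,22,24,28,30,38,42,46,48,50): print(r,g[v-42+r,x0:u+36])
f=lambda p:proj(s,p).round(1)
for c in[(.46,.322)]:
  for R,z in[(.047,.137),(.0375,.115),(.051,.056),(.051,.03)]:
    P=np.array([f((c[0]+R*np.cos(a),c[1]+R*np.sin(a),z)) for a in np.arange(0,6.3,.05)]);print(R,z,P[:,0].min(),P[:,0].max(),P[P[:,0].argmin(),1]-(v-42))
E
```

```text
257 222
cols from 249
18 [136 112 101  96 102 119 126 139 190 209 210 205 187 155 139 139 138 138
 138 134 135 133 133 137 139 140 137 141 140 140 141 141 140 142 142 132
 140 156 143 117 107 112 130 137]
20 [124 111 106 109 122 141 149 172 171 194 208 211 208 189 156 138 138 141
 141 143 142 142 141 140 141 143 141 143 144 144 140 142 140 143 140 128
 129 157 166 165 162 146 121 107]
22 [122 115 128 148 154 154 149 128 134 161 177 170 157 149 141 140 140 141
 142 141 146 146 143 145 145 144 144 145 144 147 143 144 144 139 129 132
 161 178 180 178 178 178 174 166]
24 [137 131 148 157 154 155 154 123  92  96 125 130 121 126 131 136 141 142
 142 142 144 144 145 144 146 143 147 145 147 145 139 135 129 130 156 184
 194 192 194 193 196 195 195 193]
28 [163 163 161 161 159 156 154 130 102  85  80  81  84  88  90  89  96 100
 105 100  98  94 100 100  98  98  96  97  96  90  88  87 103 122 137 165
 181 194 200 198 189 172 158 156]
30 [174 172 170 167 167 167 162 134 101  84  87  87  85  87  89  92  93  94
  98  97  97  94  96  97  95  95  94  96  94  88  87  94 109 124 122 122
 128 143 170 1
[... 403 characters left out ...]
39  74  78  85  87 106 119 128 134 135 132 131 129 126 121
 123 122 122 120 122 120 120 120 124 114  99  94  93  86  77  81 109 121
 119 117 116 114 116 112 108  86]
48 [213 213 189 129  67  59  71  84  84  86  90  97 108 114 126 128 121 121
 129 127 128 121 110 112 115 110  94  92  90  84  79  75  70 100 133 133
 124 123 123 119 119 105  86  87]
50 [214 210 176 111  65  56  61  60  67  71  75  83  92 118 134 121 121 122
 120 121 120 131 137 135 134 127 104  84  74  75  67  63  70  96 117 120
 125 132 156 127  91  89  91  93]
0.047 0.137 255.1 285.1 17.69999999999999
0.0375 0.115 258.0 281.7 23.599999999999994
0.051 0.056 253.5 284.8 38.19999999999999
0.051 0.03 253.4 284.3 44.30000000000001
```

Call:
servo_tool([
  [-0.03,0.08,0.4,0,1],
  [-0.03,0.08,0.9,0,1],
  [-0.03,0.08,1.3,0,1],
  [-0.03,0.08,1.6,0,1],
  [-0.03,0.08,1.8,0,1],
  [-0.03,0.08,2.0,0,1],
  [-0.03,0.08,2.1,0,1],
  [-0.03,0.08,2.2,0,1],
  [-0.03,0.08,2.2,0,1],
])

```text
time: 10.27
tool_pos: [0.4617, 0.3234, 0.0984]
ee_rot: [3.14, 0.001, 2.708]
wrist_force: [0.9, 0.8, -2.8]
width: 0.0215
finger_force: 30.0
```

Call:
servo_tool([
  [0,0,0.15,0,1],
  [0,0,0.3,0,1],
  [0,0,0.45,0,1],
  [0,0,0.6,0,1],
  [0,0,0.7,0,1],
  [0,0,0.7,0,1],
  [0,0,0.7,0,1],
])

```text
time: 10.85
tool_pos: [0.463, 0.3245, 0.0818]
ee_rot: [3.136, 0.003, 2.708]
wrist_force: [4.2, 4.8, 1.0]
width: 0.0205
finger_force: 30.0
```

Call:
servo_tool([
  [-0.03,0.08,0,0,1],
  [-0.04,0.1,0,0,1],
  [-0.04,0.1,0,0,1],
  [-0.04,0.1,0,0,1],
])

```text
time: 11.18
tool_pos: [0.4635, 0.325, 0.0808]
ee_rot: [3.141, 0.0, 2.708]
wrist_force: [3.3, 1.6, 0.8]
width: 0.0212
finger_force: 30.0
```

Call:
servo_tool([
  [-0.05,0.05,0,0,1],
  [-0.05,0.05,0,0,1],
  [-0.05,0.05,0,0,1],
])

```text
time: 11.43
tool_pos: [0.464, 0.325, 0.0799]
ee_rot: [-3.139, -0.002, 2.708]
wrist_force: [0.8, 1.7, -1.9]
width: 0.0208
finger_force: 30.0
```

Nearly free; continue down gently.

Call:
servo_tool([
  [-0.02,0.04,0.1,0,1],
  [-0.02,0.04,0.2,0,1],
  [-0.02,0.04,0.25,0,1],
  [-0.02,0.04,0.25,0,1],
  [-0.02,0.04,0.25,0,1],
])

```text
time: 11.85
tool_pos: [0.4652, 0.3258, 0.0738]
ee_rot: [-3.14, -0.001, 2.708]
wrist_force: [-0.1, -0.3, -2.7]
width: 0.0211
finger_force: 30.0
```

Call:
servo_tool([
  [0,0,0.06,0,1],
  [0,0,0.12,0,1],
  [0,0,0.15,0,1],
  [0,0,0.15,0,1],
  [0,0,0.15,0,1],
])

```text
time: 12.27
tool_pos: [0.4658, 0.3262, 0.0711]
ee_rot: [3.141, 0.0, 2.708]
wrist_force: [-1.0, -0.5, 0.4]
width: 0.0209
finger_force: 30.0
```

Call:
servo_tool([
  [0,0,0,0,0.5],
  [0,0,0,0,0.5],
  [0,0,0,0,0.5],
  [0,0,0,0,0.5],
  [0,0,-0.6,0,0.5],
  [0,0,-1.8,0,0.5],
  [0,0,-3.2,0,0.5],
  [0,0,-4.6,0,0.5],
  [0,0,-6.0,0,0.5],
  [0,0,-6.0,0,0.5],
])

```text
time: 13.1
tool_pos: [0.4688, 0.328, 0.2303]
ee_rot: [3.129, 0.009, 2.708]
wrist_force: [0.1, 0.4, 1.2]
width: 0.047
finger_force: 0.0
```

Call:
servo_tool([
  [-0.5,-1.2,0,0,0.5],
  [-1.0,-2.6,0,0,0.5],
  [-1.6,-4.0,0,0,0.5],
  [-2.1,-5.4,0,0,0.5],
  [-2.7,-6.8,0,0,0.5],
  [-3.3,-8.2,0,0,0.5],
  [-3.8,-9.5,0,0,0.5],
  [-4.1,-10.3,0,0,0.5],
  [-4.1,-10.3,0,0,0.5],
  [-4.1,-10.3,0,0,0.5],
])

```text
time: 13.93
tool_pos: [0.4505, 0.0488, 0.2206]
ee_rot: [3.141, -0.0, 2.705]
wrist_force: [-0.1, 0.8, -0.2]
width: 0.0471
finger_force: 0.0
```

```bash
python3 - <<'E'
from h import *
A=[]
for n,c in(('top',(.51,.40,.05)),('scene',(.51,.40,.05))):
    s=robot.snapshot(n);np.save(f'{n}3.npy',s,allow_pickle=True)
    u,v=proj(s,c).astype(int);w=40
    A.append(cv2.resize(s['image'][v-w:v+w,u-w:u+w],(400,400),interpolation=cv2.INTER_CUBIC));print(n,u,v)
cv2.imwrite('pics/c5.png',np.hstack(A))
t,s=[np.load(f'{n}3.npy',allow_pickle=True).item() for n in('top','scene')]
for n,p in(('L',(.465,.326,.084)),('M',(.6004,.346,.072))):
    a=blob(t,*proj(t,p),7);b=blob(s,*proj(s,p),7);x,e=tri(t,a,s,b);print(n,x.round(4),np.round(e,4))
# small sleeve rim fits
c=(.54,.441)
for f in(None,-.3,.2): rim(t,c,.030,far=f,w=.006)
g=cv2.cvtColor(s['image'],cv2.COLOR_BGR2GRAY)
P0=proj(s,(*c,.03)).round().astype(int);print(P0)
for dv in(-2,0,2,4,6,8): print(P0[1]+dv,g[P0[1]+dv,P0[0]-14:P0[0]+15])
for R,z in((.03,.056),(.03,.03),(.03,.0)):
    P=np.array([proj(s,(c[0]+R*np.cos(a),c[1]+R*np.sin(a),z)) for a in np.arange(0,6.3,.05)]);print(z,P.min(0).round(1),P.max(0).round(1))
E
```

```text
top 196 209
scene 243 227
L [0.4628 0.3258 0.0845] [0.0007 0.0007]
M [0.5998 0.3451 0.0705] [0.0011 0.0011]
free [0.5339 0.4353 0.0293] fixedR [0.5341 0.4355] n 79 res 0.0007
free [0.5342 0.4352 0.0296] fixedR [0.5339 0.4349] n 47 res 0.0013
free [0.5386 0.4351 0.0283] fixedR [0.5374 0.4335] n 35 res 0.0005
[228 236]
234 [215 215 215 198 158 132 145 144 123 106 106 109 111 112 110 111 113 125
 134 138 131 131 137 193 213 215 213 213 215]
236 [216 214 212 196 144 129 140 136 136 130 138 144 141 134 139 144 141 135
 126 134 134 110 121 191 213 213 214 214 215]
238 [215 214 215 201 148  81  85 104 123 130 138 142 130 134 143 141 138 124
 104  90  75  69 104 189 211 213 214 214 215]
240 [216 215 214 212 162  84  70  69  71  75  76  81  85  86  82  77  74  74
  71  71  68  61  96 188 212 213 214 213 213]
242 [214 213 212 210 162  89  66  66  70  73  72  74  74  72  75  73  71  72
  69  67  68  61 104 190 211 214 213 213 215]
244 [213 215 215 213 176 111  73  69  67  73  73  79  74  74  73  75  73  70
  71  69  61  70 114 172 205 214 216 216 215]
0.056 [218.1 224. ] [237.3 236.7]
0.03 [218.4 230.2] [237.4 243. ]
0.0 [218.8 237.2] [237.5 250. ]
```

View pics/c5.png

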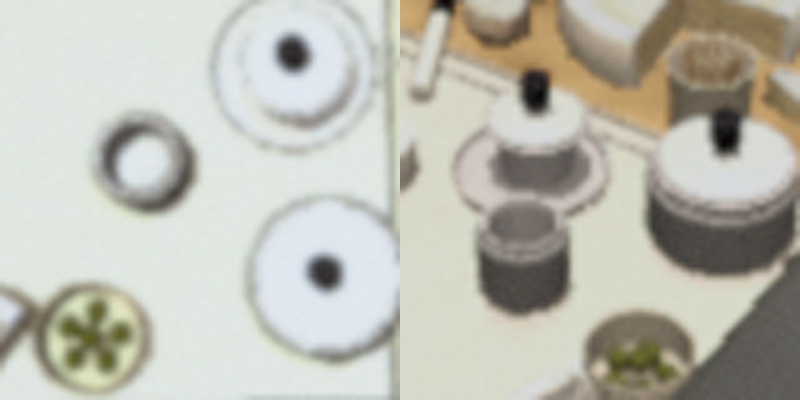

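The crop shows the large pot seated flat in its sleeve and the medium pot flat on the tray. The small sleeve is empty, at top crop (145,162) and scene crop (525,255). I'll cross-check the small sleeve centre against the large one, which I now know.

```bash
python3 - <<'E'
from h import *
s=np.load('scene3.npy',allow_pickle=True).item();t=np.load('top3.npy',allow_pickle=True).item();t1=np.load('top1.npy',allow_pickle=True).item()
def mask(s,c,thr,r):
    g=cv2.cvtColor(s['image'],cv2.COLOR_BGR2GRAY);u,v=proj(s,c).round().astype(int)
    W=cv2.resize(g[v-r:v+r,u-r:u+r],None,fx=8,fy=8,interpolation=cv2.INTER_CUBIC)
    cs,h=cv2.findContours((W<thr).astype(np.uint8),cv2.RETR_CCOMP,cv2.CHAIN_APPROX_NONE)
    k=min([i for i in range(len(cs)) if h[0][i][3]<0 and len(cs[i])>150],key=lambda i:abs(cv2.pointPolygonTest(cs[i],(8.*r,8.*r),True)))
    return (cs[k][:,0]+.5)/8-.5+[u-r,v-r]
def exp(s,c,R):
    P=np.array([proj(s,(c[0]+R*np.cos(a),c[1]+R*np.sin(a),z)) for z in(0,.056) for a in np.arange(0,6.3,.05)]);return P.min(0).round(2),P.max(0).round(2)
print('small scene',end=' ');P=mask(s,(.54,.441,.03),160,17);print(P.min(0),P.max(0),exp(s,(.54,.441),.03))
print('small top',end=' ');P=mask(t,(.54,.441,.03),165,15);print(P.min(0),P.max(0),exp(t,(.54,.441),.03))
print('large top',end=' ');P=mask(t1,(.464,.325,.03),165,20);print(P.min(0),P.max(0),exp(t1,(.465,.326),.051))
# small pot knob and medium sleeve
a=blob(t,*proj(t,(.4447,-.2186,.08)),8);print('S',a,ray(t,a[0],a[1],.08).round(4))
a=blob(s,*proj(s,(.4447,-.2186,.08)),8) if 0 else proj(s,(.4447,-.2186,.08));print(a)
rows((.446,-.218,.18))
E
```

```text
small scene [217.6875 218.5625] [240.5625 249.9375] (array([218.08, 224.05]), array([237.54, 250.03]))
small top [175.3125 192.3125] [194.6875 211.1875] (array([173.61, 190.18]), array([195.37, 211.38]))
large top [205.4375 209.3125] [237.9375 241.1875] (array([204.27, 206.59]), array([237.94, 240.5 ]))
S (np.float64(401.8994661921708), np.float64(224.6405693950178), np.int32(11)) [ 0.445  -0.2222  0.08  ]
[337.85632178 147.76208482]
TCP [0.4506 0.0502 0.2206] rot [ 3.141 -0.     2.708] move units [-4.338 -9.816  1.615]
```

```bash
python3 - <<'E'
from h import *
A=[]
for n in('top','scene'):
    s=np.load(f'{n}3.npy',allow_pickle=True).item();u,v=proj(s,(.4447,-.2186,.06)).astype(int);w=30;print(u,v)
    A.append(cv2.resize(s['image'][v-w:v+w,u-w:u+w],(400,400),interpolation=cv2.INTER_CUBIC))
cv2.imwrite('pics/c6.png',np.hstack(A))
E
```

```text
398 225
337 151
```

View pics/c6.png

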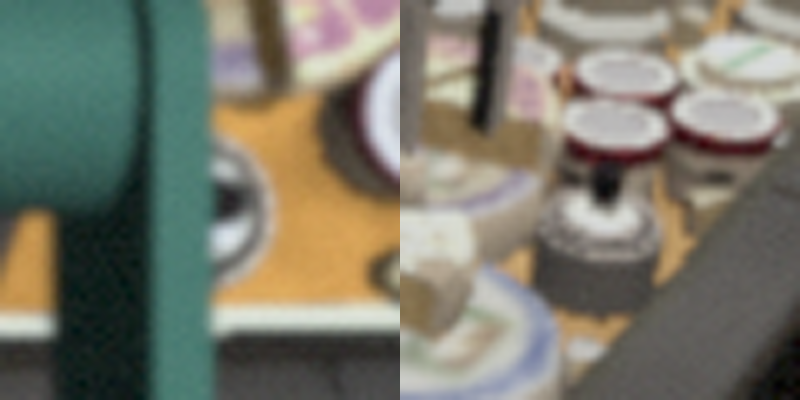

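The scene crop shows the small pot in the medium sleeve, knob at full pixel (337.7,148.4), which agrees with the expected (337.9,147.8). The jars behind it are clear of the fingers.

Call:
servo_tool([
  [-0.5,-1.2,0,0,0.4],
  [-1.1,-2.5,0,0,0.4],
  [-1.7,-3.9,0,0,0.4],
  [-2.3,-5.3,0,0,0.4],
  [-2.9,-6.7,0,0,0.4],
  [-3.5,-8.1,0,0,0.4],
  [-4.0,-9.2,0.4,0,0.4],
  [-4.32,-9.82,1.0,0,0.4],
  [-4.32,-9.82,1.6,0,0.4],
  [-4.32,-9.82,1.6,0,0.4],
])

```text
time: 14.87
tool_pos: [0.4445, -0.2175, 0.1768]
ee_rot: [3.14, -0.007, 2.708]
wrist_force: [-0.5, 0.8, -0.4]
width: 0.0562
finger_force: 0.0
```

Call:
servo_tool([
  [0,0,0,0,0.4],
  [0,0,0,0,0.4],
])

```text
time: 15.03
tool_pos: [0.4462, -0.2176, 0.1815]
ee_rot: [3.141, 0.001, 2.71]
wrist_force: [-0.1, 0.8, 0.5]
width: 0.0565
finger_force: 0.0
```

```bash
python3 -c "
from h import *
rows((.4455,-.218,.067))"
```

```text
TCP [ 0.4462 -0.2176  0.1815] rot [3.141e+00 1.000e-03 2.710e+00] move units [ 0.024 -0.026  4.579]
```

Call:
servo_tool([
  [0,0,1.2,0,0.4],
  [0,0,2.4,0,0.4],
  [0,0,3.4,0,0.4],
  [0,0,4.1,0,0.4],
  [0,0,4.5,0,0.4],
  [0,0,4.5,0,0.4],
  [0,0,4.5,0,0.4],
  [0,0,4.5,0,0.4],
])

```text
time: 15.7
tool_pos: [0.4468, -0.2191, 0.0703]
ee_rot: [-3.141, 0.004, 2.708]
wrist_force: [0.4, -1.0, -0.2]
width: 0.0562
finger_force: 0.0
```

Call:
servo_tool([
  [0,0,0.1,0,0.7],
  [0,0,0.1,0,0.7],
  [0,0,0.1,0,0.8],
  [0,0,0.1,0,1],
  [0,0,0.1,0,1],
  [0,0,0.1,0,1],
  [0,0,0.1,0,1],
])

```text
time: 16.28
tool_pos: [0.4454, -0.2188, 0.0658]
ee_rot: [-3.142, 0.0, 2.708]
wrist_force: [0.2, -1.1, 0.7]
width: 0.0207
finger_force: 30.0
```

Call:
servo_tool([
  [0,0,-0.3,0,1],
  [0,0,-0.9,0,1],
  [0,0,-1.8,0,1],
  [0,0,-2.8,0,1],
  [0,0,-3.8,0,1],
  [0,0,-4.8,0,1],
  [0,0,-5.6,0,1],
  [0,0,-6.0,0,1],
  [0,0,-6.0,0,1],
])

```text
time: 17.03
tool_pos: [0.4465, -0.2194, 0.2188]
ee_rot: [-3.141, 0.005, 2.708]
wrist_force: [-0.5, -0.6, -0.9]
width: 0.0209
finger_force: 30.0
```

Call:
servo_tool([
  [0.1,0.5,0,0,1],
  [0.4,1.4,0,0,1],
  [0.8,2.6,0,0,1],
  [1.2,3.9,0,0,1],
  [1.5,5.2,0,0,1],
  [1.9,6.5,0,0,1],
  [2.3,7.8,0,0,1],
  [2.7,9.1,0,0,1],
  [3.1,10.4,0,0,1],
  [3.5,11.7,0,0,1],
])

```text
time: 17.87
tool_pos: [0.4873, 0.0861, 0.2132]
ee_rot: [-3.14, -0.004, 2.708]
wrist_force: [1.1, -0.3, -1.0]
width: 0.0208
finger_force: 30.0
```

Call:
servo_tool([
  [0.4,1.3,0,0,1],
  [0.8,2.6,0,0,1],
  [1.2,3.9,0,0,1],
  [1.5,5.2,0,0,1],
  [1.9,6.5,0,0,1],
  [2.3,7.8,0,0,1],
  [2.7,9.1,0,0,1],
  [3.1,10.4,0,0,1],
  [3.4,11.4,0,0,1],
  [3.5,12.0,0,0,1],
])

```text
time: 18.7
tool_pos: [0.5331, 0.3961, 0.2119]
ee_rot: [-3.138, -0.005, 2.711]
wrist_force: [-0.1, -0.6, -1.3]
width: 0.0212
finger_force: 30.0
```

```bash
python3 -c "
from h import *
rows((.5413,.4415,.12));print(robot.get_obs()['width'])"
```

```text
TCP [0.5331 0.3961 0.2119] rot [-3.138 -0.005  2.711] move units [0.441 1.8   3.67 ]
0.02115264009793748
```

Call:
servo_tool([
  [0.3,1.0,0,0,1],
  [0.4,1.6,0.2,0,1],
  [0.45,1.8,0.8,0,1],
  [0.45,1.8,1.6,0,1],
  [0.45,1.8,2.4,0,1],
  [0.45,1.8,3.0,0,1],
  [0.45,1.8,3.2,0,1],
  [0.45,1.8,3.2,0,1],
  [0.45,1.8,3.2,0,1],
])

```text
time: 19.45
tool_pos: [0.5434, 0.4382, 0.1347]
ee_rot: [-3.14, -0.001, 2.708]
wrist_force: [0.0, -0.4, -1.2]
width: 0.0212
finger_force: 30.0
```

```bash
python3 - <<'E'
from h import *
rows((.5413,.4415,.098))
A=[]
for n in('top','scene'):
    s=robot.snapshot(n);np.save(f'{n}4.npy',s,allow_pickle=True);u,v=proj(s,(.541,.441,.06)).astype(int);w=25
    A.append(cv2.resize(s['image'][v-w:v+w,u-w:u+w],(400,400),interpolation=cv2.INTER_CUBIC))
cv2.imwrite('pics/c7.png',np.hstack(A))
g=cv2.cvtColor(s['image'],cv2.COLOR_BGR2GRAY);print(u-w,v-w)
for r in range(v-w,v+w,2): print(r,g[r,u-14:u+14])
c=(.5413,.4415);zz=robot.get_obs()['tool_pos'][2]-.0538;print(u-14)
for R,z in((.026,zz+.042),(.0155,zz+.02),(.03,.03)):
    P=np.array([proj(s,(c[0]+R*np.cos(a),c[1]+R*np.sin(a),z)) for a in np.arange(0,6.3,.05)]);print(z,P.min(0).round(1),P.max(0).round(1))
E
```

```text
TCP [0.5434 0.4382 0.1347] rot [-3.140e+00 -1.000e-03  2.708e+00] move units [0.131 0.087 1.468]
202 204
204 [214 212 211 208 192 154 112 102 111 114 109  83  42  26  30  26  23  28
  72 104 117 144 166 172 171 171 169 168]
206 [212 213 212 212 208 184 132 103 111 115 110  85  48  24  18  21  16  29
  74 106 137 185 206 210 205 190 176 169]
208 [213 213 212 215 212 208 176 124 108 113 112  87  47  24  13  21  37  55
  78 119 175 206 216 216 213 213 197 178]
210 [213 212 213 213 212 207 182 149 128 118 112  98  81  70  73  84 117 134
 133 133 135 160 200 215 216 213 193 192]
212 [212 213 213 213 209 178 136 131 139 136 139 134 139 140 141 142 145 144
 143 139 135 131 176 208 214 201 187 174]
214 [214 215 210 191 166 153 134 120 131 138 143 147 147 150 148 150 149 147
 141 134 124 129 168 188 177 173 173 161]
216 [211 199 168 168 190 197 189 167 138 117 123 134 137 138 136 137 134 125
 115 112 115 112 115 113 110 130 176 195]
218 [194 161 173 195 201 203 200 186 148 101  93  98  97  97 102 100  93  95
  90  89  94  95  89  86  93 111 128 146]
220 [182 172 193 200 201 201 200 177 138 10
[... 1412 characters left out ...]
8 113  69  66  70  70  70  68  73  70  73  71  70
  71  67  65  62  68 108 128 133 131 131]
246 [151 159 190 208 213 210 182 127  78  70  65  72  72  71  70  70  70  68
  72  69  71  79 110 128 133 131 134 132]
248 [152 152 151 165 197 210 206 170 126 106  91  81  75  66  74  73  69  80
  81  95 110 127 130 134 131 134 135 134]
250 [151 150 142 136 141 144 143 139 133 135 134 135 129 118 118 123 132 129
 129 133 131 134 133 133 133 136 134 132]
252 [145 145 138 133 132 137 159 172 192 202 201 200 182 172 169 168 170 171
 171 170 169 169 171 171 173 175 191 176]
213
0.12525241047665936 [218.  207.5] [235.3 218.2]
0.10325241047665937 [221.8 215.2] [231.9 221.7]
0.03 [218.  230.2] [237.  242.9]
```

View pics/c7.png

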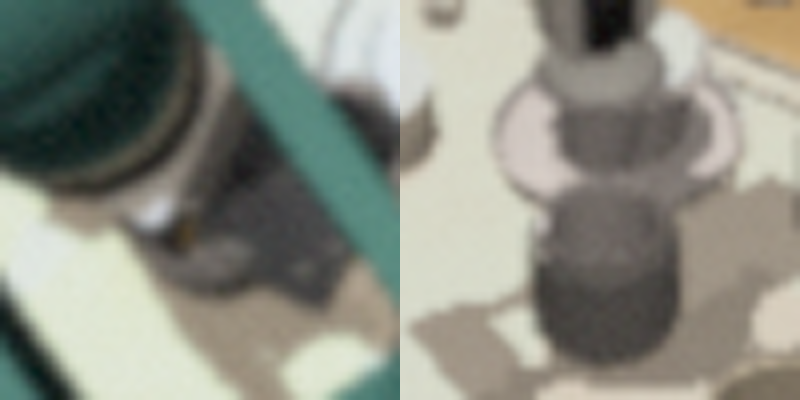

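The scene crop shows the small pot held upright over the small sleeve. The flange is at crop x 540–663 and the sleeve at 535–680, which is aligned within about 1 mm sideways. Lowering to just inside the mouth.

Call:
servo_tool([
  [0.05,0.08,0.3,0,1],
  [0.05,0.08,0.7,0,1],
  [0.05,0.08,1.0,0,1],
  [0.05,0.08,1.3,0,1],
  [0.05,0.08,1.4,0,1],
  [0.05,0.08,1.4,0,1],
  [0.05,0.08,1.4,0,1],
])

```text
time: 20.13
tool_pos: [0.5439, 0.4403, 0.1003]
ee_rot: [-3.141, -0.0, 2.708]
wrist_force: [-0.2, -0.0, -1.1]
width: 0.0214
finger_force: 30.0
```

Call:
servo_tool([
  [0.1,0,0.15,0,1],
  [0.1,0,0.3,0,1],
  [0.1,0,0.45,0,1],
  [0.1,0,0.6,0,1],
  [0.1,0,0.6,0,1],
  [0.1,0,0.6,0,1],
])

```text
time: 20.63
tool_pos: [0.5415, 0.4413, 0.0852]
ee_rot: [-3.141, -0.0, 2.708]
wrist_force: [-0.6, 0.4, -1.3]
width: 0.0211
finger_force: 30.0
```

Free so far (base about 31 mm up, inside the bore); continue.

Call:
servo_tool([
  [0,0,0.1,0,1],
  [0,0,0.2,0,1],
  [0,0,0.3,0,1],
  [0,0,0.4,0,1],
  [0,0,0.4,0,1],
  [0,0,0.4,0,1],
])

```text
time: 21.13
tool_pos: [0.5416, 0.4413, 0.0753]
ee_rot: [-3.141, -0.0, 2.708]
wrist_force: [0.2, 0.7, -1.1]
width: 0.0211
finger_force: 30.0
```

Call:
servo_tool([
  [0,0,0.08,0,1],
  [0,0,0.16,0,1],
  [0,0,0.22,0,1],
  [0,0,0.25,0,1],
  [0,0,0.25,0,1],
  [0,0,0.25,0,1],
])

```text
time: 21.63
tool_pos: [0.5419, 0.4416, 0.0703]
ee_rot: [3.141, 0.0, 2.708]
wrist_force: [-0.4, 0.1, 2.0]
width: 0.021
finger_force: 30.0
```

Call:
servo_tool([
  [0,0,0,0,0.4],
  [0,0,0,0,0.4],
  [0,0,0,0,0.4],
  [0,0,0,0,0.4],
  [0,0,-0.6,0,0.4],
  [0,0,-1.6,0,0.4],
  [0,0,-2.8,0,0.4],
  [0,0,-3.8,0,0.4],
  [0,0,-4.0,0,0.4],
  [0,0,-4.0,0,0.4],
])

```text
time: 22.47
tool_pos: [0.5429, 0.4422, 0.1726]
ee_rot: [3.136, 0.003, 2.708]
wrist_force: [0.2, -0.4, -0.9]
width: 0.0564
finger_force: 0.0
```

Call:
servo_tool([
  [-1.0,-0.7,0,0,0.4],
  [-2.0,-1.4,0,0,0.4],
  [-3.0,-2.0,0,0,0.4],
  [-3.6,-2.4,0,0,0.4],
  [-3.73,-2.49,0,0,0.4],
  [-3.73,-2.49,0.5,0,0.4],
  [-3.73,-2.49,1.0,0,0.4],
  [-3.73,-2.49,1.0,0,0.4],
  [-3.73,-2.49,1.0,0,0.4],
])

```text
time: 23.22
tool_pos: [0.5981, 0.3466, 0.1413]
ee_rot: [-3.138, -0.004, 2.71]
wrist_force: [-0.2, -0.7, 0.7]
width: 0.0564
finger_force: 0.0
```

```bash
python3 -c "
from h import *
rows((.6004,.3458,.0587))"
```

```text
TCP [0.5981 0.3466 0.1413] rot [-3.138 -0.004  2.71 ] move units [-0.11   0.024  3.303]
```

Call:
servo_tool([
  [-0.05,0,0.8,0,0.4],
  [-0.05,0,1.7,0,0.4],
  [-0.05,0,2.5,0,0.4],
  [-0.05,0,3.1,0,0.4],
  [-0.05,0,3.4,0,0.4],
  [-0.05,0,3.4,0,0.4],
  [-0.05,0,3.4,0,0.4],
  [-0.05,0,3.4,0,0.4],
])

```text
time: 23.88
tool_pos: [0.6021, 0.3461, 0.0613]
ee_rot: [3.139, 0.002, 2.708]
wrist_force: [0.3, 0.0, -0.2]
width: 0.0566
finger_force: 0.0
```

Call:
servo_tool([
  [0.04,0,0.08,0,0.7],
  [0.04,0,0.08,0,0.7],
  [0.04,0,0.08,0,0.8],
  [0.04,0,0.08,0,1],
  [0.04,0,0.08,0,1],
  [0.04,0,0.08,0,1],
  [0.04,0,0.08,0,1],
])

```text
time: 24.47
tool_pos: [0.6006, 0.3458, 0.0577]
ee_rot: [3.141, 0.0, 2.708]
wrist_force: [0.4, -0.2, 0.1]
width: 0.0209
finger_force: 30.0
```

Call:
servo_tool([
  [0,0,-0.3,0,1],
  [0,0,-0.9,0,1],
  [0,0,-1.8,0,1],
  [0,0,-2.8,0,1],
  [0,0,-3.8,0,1],
  [0,0,-4.8,0,1],
  [0,0,-5.6,0,1],
  [0,0,-6.2,0,1],
  [0,0,-6.2,0,1],
])

```text
time: 25.22
tool_pos: [0.6017, 0.3463, 0.2177]
ee_rot: [3.136, 0.005, 2.708]
wrist_force: [-0.5, -0.2, -1.1]
width: 0.0208
finger_force: 30.0
```

```bash
python3 - <<'E'
from h import *
rows((.44,-.215,.2))
t0=np.load('top0.npy',allow_pickle=True).item();t,s=robot.snapshot('top'),robot.snapshot('scene')
np.save('top5.npy',t,allow_pickle=True);np.save('scene5.npy',s,allow_pickle=True)
A=[cv2.resize(i['image'][int(v)-25:int(v)+25,int(u)-25:int(u)+25],(400,400),interpolation=cv2.INTER_CUBIC) for i in(t,s) for u,v in[proj(i,(.443,-.216,.05))]]
cv2.imwrite('pics/c8.png',np.hstack(A));print([proj(i,(.443,-.216,.05)).astype(int)-25 for i in(t,s)])
c=(.443,-.216)
for f in(None,-.3): rim(t,c,.0405,far=f)
for nm,i,q,w in(('top',t,None,0),('scene',s,None,0)):
  P=np.array([proj(i,(c[0]+.0405*np.cos(a),c[1]+.0405*np.sin(a),z)) for z in(0,.056) for a in np.arange(0,6.3,.05)]);print(nm,'exp',P.min(0).round(1),P.max(0).round(1))
g=cv2.cvtColor(s['image'],cv2.COLOR_BGR2GRAY);u,v=proj(s,(*c,.03)).round().astype(int);print(u-16)
for r in range(v-8,v+12,2): print(r,g[r,u-16:u+16])
E
```

```text
TCP [0.6017 0.3463 0.2177] rot [3.136 0.005 2.708] move units [ -3.564 -23.095   0.586]
[array([371, 201]), array([311, 129])]
free [ 0.441  -0.2029  0.0413] fixedR [ 0.4408 -0.2023] n 77 res 0.0007
free [ 0.4408 -0.2034  0.0411] fixedR [ 0.4407 -0.2041] n 46 res 0.0017
top exp [377.9 212.8] [410.  239.8]
scene exp [325.9 148.5] [346.9 169.4]
320
150 [149 153 164 177 178 174 166 155 128 117 135 144 151 154 142 140 142 152
 149 157 154 149 149 134 116 135 121  95  96 102 132 165]
152 [178 174 177 166 157 152 147 145 143 139 126 109 111 115 110 110 113 109
 106 109 111 114 126 143 149 150 149 142 135 106  91 119]
154 [158 150 148 146 142 139 135 122 117 129 122 108 103 109 111 112 111 103
 103 104 100  96  91  93 116 154 158 154 149 117  94 101]
156 [143 140 135 132 126 117 103  83  97 105 109 105 113 117 123 120 117 113
 110 101 104 106 105 112 131 145 143 154 157 137 120 105]
158 [129 124 123 122 133 133 112  82  61  70  92 102 119 114 113 130 128 126
 122 119 124 125 117 127 128 114 132 153 159 150 114  87]
160 [136 137 140 156 166 163 126  74  58  60  61  65  74  76  85  92  99  99
  93  94  98  94  85  76  74  93 142 159 150 115  91  92]
162 [171 164 156 157 155 152 113  70  59  59  66  66  69  69  71  72  72  74
  73  71  74  70  70  70  79 122 137 120  92  90  92  94]
164 [196 189 176 162 157 142 118  84  68  68  67  65  68  68  77  74  74  72
  74  75  69  68  71  66  67  78  88  90  95  94  95  95]
166 [198 199 195 191 180 165 153 151 128  92  75  71  69  72  70  73  74  74
  76  74  73  68  68  72  81  90  93  90  96  97  95  96]
168 [165 171 182 190 190 181 166 157 153 149 148 140 122 116 110 106  88  78
 101 112 106  93  81  88  90  92  95  96  96  97  95  94]
```

View pics/c8.png

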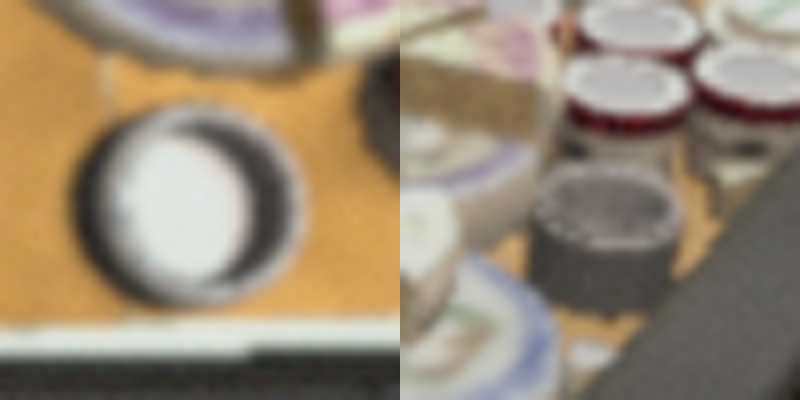

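The crops show the emptied medium sleeve: rim centred at top full pixel about (395.4,225.9), scene silhouette 326.3–345.5. Correcting with the bias from the other two sleeves puts its centre at about (0.4445, −0.2155). I'll carry the medium pot there.

Call:
servo_tool([
  [0,-0.5,-0.4,0,1],
  [-0.2,-1.4,-0.8,0,1],
  [-0.4,-2.6,-1.0,0,1],
  [-0.6,-3.9,-1.0,0,1],
  [-0.85,-5.2,-1.0,0,1],
  [-1.05,-6.5,-1.0,0,1],
  [-1.25,-7.8,-1.0,0,1],
  [-1.5,-9.1,-1.0,0,1],
  [-1.7,-10.4,-1.0,0,1],
  [-1.9,-11.7,-1.0,0,1],
])

```text
time: 26.15
tool_pos: [0.5184, 0.0583, 0.2361]
ee_rot: [-3.14, -0.003, 2.708]
wrist_force: [1.0, 0.4, -1.9]
width: 0.021
finger_force: 30.0
```

Call:
servo_tool([
  [-0.2,-1.3,0,0,1],
  [-0.45,-2.6,0,0,1],
  [-0.65,-3.9,0,0,1],
  [-0.85,-5.2,0,0,1],
  [-1.05,-6.5,0,0,1],
  [-1.3,-7.8,0,0,1],
  [-1.5,-9.1,0,0,1],
  [-1.7,-10.2,0,0,1],
  [-1.85,-11.0,0,0,1],
  [-1.87,-11.3,0,0,1],
])

```text
time: 26.98
tool_pos: [0.4419, -0.218, 0.2359]
ee_rot: [-3.141, -0.003, 2.704]
wrist_force: [0.5, 0.2, -2.5]
width: 0.021
finger_force: 30.0
```

Call:
servo_tool([
  [0,0,0.5,0,1],
  [0,0,1.2,0,1],
  [0,0,2.0,0,1],
  [0,0,2.8,0,1],
  [0,0,3.4,0,1],
  [0,0,3.6,0,1],
  [0,0,3.6,0,1],
])

```text
time: 27.57
tool_pos: [0.4429, -0.2135, 0.1446]
ee_rot: [3.14, -0.006, 2.709]
wrist_force: [-0.0, 0.4, -1.3]
width: 0.021
finger_force: 30.0
```

```bash
python3 - <<'E'
from h import *
rows((.4445,-.2155,.095))
s=robot.snapshot('scene');g=cv2.cvtColor(s['image'],cv2.COLOR_BGR2GRAY);c=(.4445,-.2155);zz=robot.get_obs()['tool_pos'][2]-.0537
for R,z in((.0365,zz+.042),(.0265,zz+.02),(.0405,.03)):
    P=np.array([proj(s,(c[0]+R*np.cos(a),c[1]+R*np.sin(a),z)) for a in np.arange(0,6.3,.05)]);print(R,z.__round__(3),P.min(0).round(1),P.max(0).round(1))
u,v=proj(s,(*c,.07)).astype(int)
cv2.imwrite('pics/c9.png',cv2.resize(s['image'][v-25:v+25,u-25:u+25],(500,500),interpolation=cv2.INTER_CUBIC));print(u-25,v-25)
E
```

```text
TCP [ 0.4429 -0.2135  0.1446] rot [ 3.14  -0.006  2.709] move units [-0.102 -0.05   1.985]
0.0365 0.135 [330.5 132.4] [348.5 140.4]
0.0265 0.113 [332.3 138.2] [345.2 144.1]
0.0405 0.03 [326.4 153.8] [345.6 163.3]
312 125
```

View pics/c9.png

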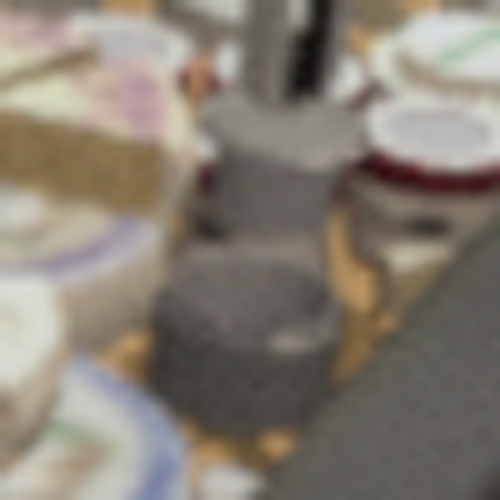

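The crop shows the medium pot upright above its sleeve. The flange centre is at full x 339.6 (expected 339.5) and the sleeve at 336.2 (expected 336.0), so it is aligned. Lowering.

Call:
servo_tool([
  [-0.05,-0.03,0.4,0,1],
  [-0.05,-0.03,0.8,0,1],
  [-0.05,-0.03,1.2,0,1],
  [-0.05,-0.03,1.5,0,1],
  [-0.05,-0.03,1.7,0,1],
  [-0.05,-0.03,1.7,0,1],
  [-0.05,-0.03,1.7,0,1],
])

```text
time: 28.2
tool_pos: [0.4449, -0.2168, 0.1045]
ee_rot: [3.141, -0.001, 2.708]
wrist_force: [0.3, 0.1, -1.2]
width: 0.0211
finger_force: 30.0
```

Call:
servo_tool([
  [0.02,0.03,0.15,0,1],
  [0.02,0.03,0.3,0,1],
  [0.02,0.03,0.45,0,1],
  [0.02,0.03,0.6,0,1],
  [0.02,0.03,0.75,0,1],
  [0.02,0.03,0.75,0,1],
  [0.02,0.03,0.75,0,1],
])

```text
time: 28.78
tool_pos: [0.4447, -0.2159, 0.0858]
ee_rot: [3.141, -0.001, 2.708]
wrist_force: [-0.9, -0.9, -2.5]
width: 0.0207
finger_force: 30.0
```

Call:
servo_tool([
  [0,0,0.1,0,1],
  [0,0,0.2,0,1],
  [0,0,0.3,0,1],
  [0,0,0.4,0,1],
  [0,0,0.4,0,1],
  [0,0,0.4,0,1],
])

```text
time: 29.28
tool_pos: [0.4448, -0.2159, 0.0759]
ee_rot: [3.141, -0.001, 2.708]
wrist_force: [0.2, 0.5, -2.1]
width: 0.0214
finger_force: 30.0
```

Call:
servo_tool([
  [0,0,0.08,0,1],
  [0,0,0.16,0,1],
  [0,0,0.24,0,1],
  [0,0,0.28,0,1],
  [0,0,0.28,0,1],
  [0,0,0.28,0,1],
])

```text
time: 29.78
tool_pos: [0.445, -0.216, 0.0696]
ee_rot: [3.141, 0.0, 2.708]
wrist_force: [-0.1, 0.9, 0.6]
width: 0.0212
finger_force: 30.0
```

Call:
servo_tool([
  [0,0,0,0,0.4],
  [0,0,0,0,0.4],
  [0,0,0,0,0.4],
  [0,0,0,0,0.4],
  [0,0,-0.6,0,0.4],
  [0,0,-1.8,0,0.4],
  [0,0,-3.2,0,0.4],
  [0,0,-4.6,0,0.4],
  [0,0,-6.0,0,0.4],
  [0,0,-6.0,0,0.4],
])

```text
time: 30.62
tool_pos: [0.448, -0.218, 0.228]
ee_rot: [-3.14, 0.015, 2.708]
wrist_force: [0.9, -0.9, 1.5]
width: 0.0566
finger_force: 0.0
```

Call:
servo_tool([
  [0.5,1.2,0,0,0.4],
  [1.0,2.5,0,0,0.4],
  [1.6,3.8,0,0,0.4],
  [2.1,5.1,0,0,0.4],
  [2.6,6.2,0,0,0.4],
  [2.9,6.8,0,0,0.4],
  [2.9,6.8,0,0,0.4],
  [2.9,6.8,0,0,0.4],
])

```text
time: 31.28
tool_pos: [0.4505, -0.0309, 0.219]
ee_rot: [-3.141, 0.0, 2.71]
wrist_force: [0.9, -0.2, 0.2]
width: 0.0564
finger_force: 0.0
```

```bash
python3 - <<'E'
from h import *
t,s=robot.snapshot('top'),robot.snapshot('scene');A=[]
for n,p in(('L',(.465,.326,.084)),('S',(.5416,.4415,.084)),('M',(.445,-.216,.084))):
    a=blob(t,*proj(t,p),7);b=blob(s,*proj(s,p),7);x,e=tri(t,a,s,b);print(n,x.round(4),np.round(e,4),a[2],b[2])
for i,p in((t,(.5,.38,.05)),(s,(.5,.38,.05)),(t,(.443,-.216,.05)),(s,(.443,-.216,.05))):
    u,v=proj(i,p).astype(int);w=38;A.append(cv2.resize(i['image'][v-w:v+w,u-w:u+w],(300,300),interpolation=cv2.INTER_CUBIC))
cv2.imwrite('pics/c10.png',np.vstack([np.hstack(A[:2]),np.hstack(A[2:])]))
E
```

```text
L [0.4626 0.3256 0.0847] [0.0008 0.0008] 15 37
S [0.5406 0.441  0.0821] [0.0007 0.0007] 17 33
M [ 0.4416 -0.2028  0.0961] [0.0019 0.0019] 108 31
```

View pics/c10.png

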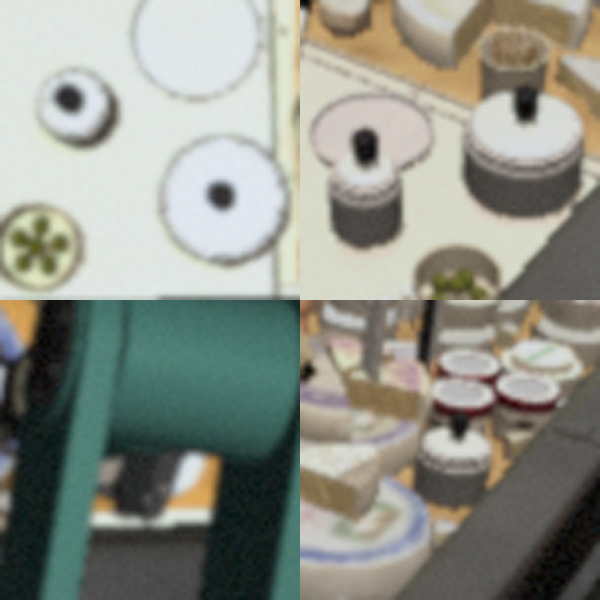

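The picture shows all three pots seated: small at scene crop (366,190), large at (525,150) and medium at (455,460). The flanges sit flat on the rims, the tray is empty and the dish and cup are in place. The top-view medium reading is only the arm blocking the view. Handing in.

```bash
python3 -c "
from bench import robot
print(robot.close_job())"
```

```text
the job is handed in; nothing more can be done
None
```

I handed the job in at about 31 s of the 112 s limit: all three pots sit in their own sleeves with flanges on the rims, the medium pot was parked on the tray on the way, and the olive dish, pick cup and label roll were not touched; no verdict was returned.

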